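Set a lever press to its heavy range

ROBOT

A 6-joint arm with a two-finger parallel gripper is mounted at the origin on the work surface. World frame = base frame: x ahead of the robot, y to its left, z up, the work surface at z = 0. Lengths are in m, angles in rad, forces in N, time in s.
With the tool pointing down it reaches from about 0.35 to 0.975 m from the base axis. Payload 4.9 kg.
Tool frame: the origin (TCP) lies midway between the tips of the shut fingers; the grasp point (between the pads) lies 19 mm behind it (manip.pinch_z is the distance from the TCP to the grasp point, in m); z points along the fingers, y is the direction in which the jaws open and shut (so a half turn about z gives the same grasp; the last joint's range is limited). The gripper opens to 85 mm and grips with 20 to 120 N. Pads are 22 mm wide; open, the fingers measure 114 mm over their backs; the gripper's body (76 mm by 85 mm) begins 54 mm behind the grasp point. The pads swing forward as they close: fully open they stand 13 mm farther back than shut.
Start: joints at [-1.334, 0.053, 1.613, -0, 1.476, -0.119], TCP at [0.218, -0.586, 0.231] pointing down, gripper open.
Joint ranges: [-3.01, 3.01], [-1.01, 2.22], [0.06, 2.58], [-1.02, 4.17], [0.09, 2.62], [-3.14, 3.14]. Speed limits (rad/s): [2.57, 2.57, 3.14, 3.14, 3.14, 3.14].

INTERFACE

Orientations are given as a unit quaternion [w, x, y, z].
In Python, from plant import manip gives the robot as it stands.
- The arm moves only by the tool drive_tool, never from a script. Its argument "commands" is text: rows parted by semicolons, each of 5 numbers parted by spaces: the finger opening in mm, from 0 to 85.4, then the shift along the tool's x, y, z in units of 30 mm (1.0 is 30 mm), then the turn about the tool's z in degrees. A call has exactly 8 rows; each row shifts and turns the commanded pose from where the row before left it, along the tool's axes as they then stand; what a row does not reach is not made up. A row lasts 1/8 s, in which the tool goes at most 62.5 mm and 10.7 degrees, less where a joint would pass 70% of its speed; a pose out of reach is approached as far as the arm can. A call is refused whole if a number of a shift passes 1 or a number of a turn 10.7, either way. A call with a gripper value outside its range is refused whole. The fingers move at their own pace and stop on an object; the grip force is fixed at half the most. Time passes only in rows, so rows that do not move let the fingers close, or fill a call up. It gives the time, the measured TCP pose, the force and the opening at its end, in the units of the state.
- manip.state(): the state, without advancing time (a new reading comes with each control period).
- manip.grab_frame(name): name is "scene" or "top" or "wrist"; returns the picture (480x640x3 uint8, red, green, blue); there is no depth.
- manip.camera_params(name): a dict with "fx", "fy", "cx", "cy" (pixels), "distortion" ([k1, k2, p1, p2, k3] as OpenCV has them; the pictures are not rectified), "xyz" and "orientation" of the camera in the world. Camera axes: x right, y down, z forward; pixel columns grow to the right and rows downward; lengths in m; the calibration is good to about 2 mm. A picture is of the moment at which its call begins: read the wrist's pose just before it. camera_params takes no time and is no camera call; for the wrist camera it gives the pose at the moment of the call.
- manip.job_done(): hands the job in, once; it reports no verdict.
The state is a dict: "time": time; "joint_pos": joint angles; "joint_vel": joint speeds; "joint_efforts": joint torques, N m; "tool_pos": TCP position; "tool_rot": TCP orientation; "contact_force": force on the tool from outside, world axes, zero at the start; "ft_torque": the same for the moment, N m; "gripper_width": opening from 0.0 (shut) to 1.0 (fully open).
Only numpy, scipy, OpenCV 4.12 (cv2) and the standard library are available. Lean on these libraries where they do the work, as an engineer would, in place of code of your own. Each camera call takes 0.05 s, during which the arm holds its last target. There are 200 camera calls.

TASK

Set the lever press up for its heavy range: turn the range wheel on its console until the three-dot sector stands centred in the fixed window, then push the clamp lever fully over, up the slope, to lock it. Hang the larger of the two weights by its bail on the lever's peg, pushed in past the drop keeper so that the keeper falls closed behind it, and let it hang still. Leave the smaller weight, the core and the tin where they stand.

Things in the scene. Friction and masses are not known exactly. Their poses are not given: they have to be found in the camera images.
- console: Desk console, the press's range unit, cream and teal, 310 mm wide, 158 mm tall at the rear. Its panel slopes 30 degrees, rising along the console's x axis (horizontal, away from its low front edge). On the panel: a white range wheel, a window over its rim, and to its left (140 mm in +y from wheel axis to lever) a clamp lever. Origin on the table 105 mm under the panel's middle line; z up.
- wheel_grip (a point): Middle of the wheel's black bar grip (74 long, 16 wide, 28 mm deep; top 54, underside 26 mm above the panel), on the wheel axis, 41 mm above the panel. z = wheel axis, out of the panel; x = along the bar towards the three-dot sector, turning with the wheel. The disc is 148 mm across, five sectors marked with 1 to 5 black dots. 0.1 N m turns it; it stays where left.
- range_wheel (a joint): Angle of the wheel, rad: 0 when the three-dot sector is centred in the window; positive is anticlockwise seen from the front of the panel (about the z axis of wheel_grip); stops at -1.2 and 2.6.
- window (a point): Middle of the fixed window, an aluminium frame with an opening 44 by 40 mm over the wheel's rim, straight up-slope of the wheel axis and 55 mm from it. This point is 10 mm above the panel, the frame's top 18 mm. Its axes are the console's.
- lever_ball (a point): Middle of the 24 mm black ball on the clamp lever, a 10 mm steel rod on a grey bracket. The lever pivots about the console's y axis at a point 75 mm from the ball, 18 mm above the panel, level with the wheel axis. The ball lies 33 mm down-slope of the pivot at joint 0, 33 mm up-slope at joint 0.9, and 68 mm farther out of the panel than the pivot in both.
- clamp_lever (a joint): Angle of the clamp lever, rad: 0 leaning down-slope, towards the robot (free); 0.9 at its stop, leaning up-slope, away from the robot (clamped). About 2 N at the ball moves it; it stays where it is left.
- large_weight_center (a point): Middle of the block of the larger hanger weight (0.7 to 0.95 kg), standing upright: dark steel block 60 (x) by 36 (y) by 58 mm (z), this point 29 mm above its underside. On top a bail of 8 mm rod in the plane of x and z, 50 mm wide, 34 mm clear between the legs, rising to a peak in the middle, its top 132 mm above the underside.
- large_weight_eye (a point): Underside of the larger weight's bail rod at its peak, where it hangs: 95 mm above large_weight_center along z. Same axes.
- small_weight_center (a point): Middle of the block of the smaller weight, same shape: block 42 by 26 by 34 mm, 108 mm tall over the bail, 0.27 kg. This point is 17 mm above its underside. A bystander.
- peg_seat (a point): Seat on the load peg of the lever press: point on the top line of a level round peg 14 mm thick, 247 mm above the table. z up, y along the peg: its free tip is 60 mm away in -y, its shoulder (dark neck) 45 mm away in +y. From the neck an arm runs over the peg, underside 38 mm above the peg's top, and carries the keeper. Nothing stands under the peg or on its -x side.
- press: Lever press: origin on the table 247 mm under peg_seat, same axes. Beyond the neck a grey beam, 16 by 34 mm, goes on 335 mm in +y at the peg's height into a cream and teal frame (220 mm by 240 mm, 415 mm tall, from 170 mm in +y); a screw jack stands under the beam 125 mm away in +y. It is fixed.
- keeper (a joint): Angle of the drop keeper, rad: a loose steel flap 22 mm wide, 32 mm long, hinged 36 mm above the peg's top, 40 mm from peg_seat in -y. 0 = hanging straight down, 4 mm short of the peg. It swings only inward (tip to +y, positive, up to 1.45), pushed by what is slid in along the peg, and falls back by its own weight (25 g).
- core: Grey concrete core, cylinder 60 mm across, 100 mm tall, standing; origin under its middle. A bystander.
- tin_center (a point): Plain aluminium sample tin 72 mm across, 55 mm tall; this point is half-way up. A bystander.
Not all that is in view belongs to the job. What is shaped like the part that bears large_weight_center but orange or pink is not meant.

How it is judged:
On the way, in this order (a step that is already met when the one before it is completed fails the run):
1. the three-dot sector is centred in the window (within 0.15 rad) while the clamp lever is still over on its free side (value of joint range_wheel between -0.15 and 0.15 rad and value of joint clamp_lever below 0.35 rad), for 0.2 s.
2. the clamp lever is over at its stop, the sector still in the window (value of joint range_wheel between -0.15 and 0.15 rad and value of joint clamp_lever above 0.78 rad), for 0.2 s.
At the end, for the whole second after the job is handed in: Three-dot sector centred in the window (0.15 rad); clamp lever at its stop (over 0.78 rad); larger weight hanging still by its bail on the peg between shoulder and keeper, keeper closed (under 0.15 rad); small weight, core and tin within 30 mm of their places (all of step 2 and y of large_weight_eye in the frame of peg_seat between -0.038 and 0.05 m and x of large_weight_eye in the frame of peg_seat between -0.02 and 0.02 m and z of large_weight_eye in the frame of peg_seat between -0.006 and 0.012 m and value of joint keeper below 0.15 rad and contact force between large_weight and press above 2 N and linear speed of large_weight below 0.06 m/s and distance of each of small_weight_center, core, tin_center from where it was at the start of the episode below 0.03 m); the robot touches nothing.
It fails at once if the smaller weight is moved (over 30 mm) or tipped (distance of small_weight_center from where it was at the start of the episode above 0.03 m or angle between small_weight_center's own z axis and vertical above 0.5 rad).
It fails at once if the core or the tin is moved (over 30 mm) or knocked over (distance of any of core, tin_center from where it was at the start of the episode above 0.03 m or angle between any of core, tin_center's own z axis and vertical above 0.5 rad).
It also fails if it takes over 58 s, if anything falls off the work surface, if the arm or the gripper's body presses on something with over 40 N, if the wrist force passes 120 N, or if a joint passes its speed limit or range.

## Working session

There is one attempt and no reset: what is moved stays moved. The work goes in short steps, Python scripts to look and compute and a tool call to move; the robot and the scene stay as the last step left them, time stands still between calls to the robot, and variables do not carry over. Pictures are saved under pics/ and viewed, about 8 in all and at most 12, crops included, and the job is handed in when it is done.

Besides the shell and the picture viewer there is one more tool, called as a command line: name --argument value ..., lists and objects as JSON in quotes. drive_tool: Moves the arm, as the interface text tells. Its arguments: {"type":"object","properties":{"commands":{"type":"string"}},"required":["commands"]}

```bash
ls; mkdir -p pics
cat > h.py <<'E'
import numpy as np, cv2
from plant import manip
from scipy.spatial.transform import Rotation as R
def rot(q): return R.from_quat([q[1],q[2],q[3],q[0]]).as_matrix()
def cam(n):
    p=manip.camera_params(n); K=np.array([[p['fx'],0,p['cx']],[0,p['fy'],p['cy']],[0,0,1]]);return K,np.array(p['distortion']),np.array(p['xyz']),rot(p['orientation'])
def ray(c,uv):
    K,D,t,M=c; q=cv2.undistortPoints(np.array([[uv]],float),K,D)[0,0]; return t,M@np.array([q[0],q[1],1])
def onz(c,uv,z):
    o,d=ray(c,uv); return o+d*(z-o[2])/d[2]
def proj(c,P):
    K,D,t,M=c; P=np.atleast_2d(P); r=(P-t)@M
    return cv2.projectPoints(r,np.zeros(3),np.zeros(3),K,D)[0][:,0]
def tri(c1,u1,c2,u2):
    a,d=ray(c1,u1);b,e=ray(c2,u2);s=np.linalg.lstsq(np.c_[d,-e],b-a,rcond=None)[0]
    p,q=a+s[0]*d,b+s[1]*e; return (p+q)/2,np.linalg.norm(p-q)
def snap(n,f):
    c=cam(n); im=manip.grab_frame(n); cv2.imwrite(f'pics/{f}.png',cv2.cvtColor(im,cv2.COLOR_RGB2BGR)); np.savez(f'pics/{f}.npz',K=c[0],D=c[1],t=c[2],M=c[3]); return im,c
def load(f):
    z=np.load(f'pics/{f}.npz'); return z['K'],z['D'],z['t'],z['M']
def tool():
    s=manip.state(); return np.array(s['tool_pos']),rot(s['tool_rot']),s
E
python3 - <<'E'
from h import *
for n in('scene','top','wrist'):
    im,c=snap(n,n+'0');print(n,c[0][0,0],c[2],c[3][:,2])
p,M,s=tool();print(p,M,s['time'],s['gripper_width'],manip.pinch_z)
E
```

```text
pics
scene 521.4995065072 [ 1.31672232 -0.05511749  1.02799643] [-0.63774254  0.05535186 -0.76825818]
top 561.5242759321158 [ 0.40629153 -0.01638697  1.53407373] [ 0.12631392 -0.00462531 -0.99197954]
wrist 348.3454061006541 [ 0.29304488 -0.55791026  0.37313249] [-0.29181302 -0.10621472 -0.95055962]
[ 0.21756026 -0.58537243  0.2303062 ] [[ 9.37381945e-01  3.48302918e-01 -4.08139814e-04]
 [ 3.48303105e-01 -9.37380520e-01  1.64575387e-03]
 [ 1.90638563e-04 -1.68485632e-03 -9.99998562e-01]] 0.15 1.000861594963906 0.0187
```

View pics/scene0.png

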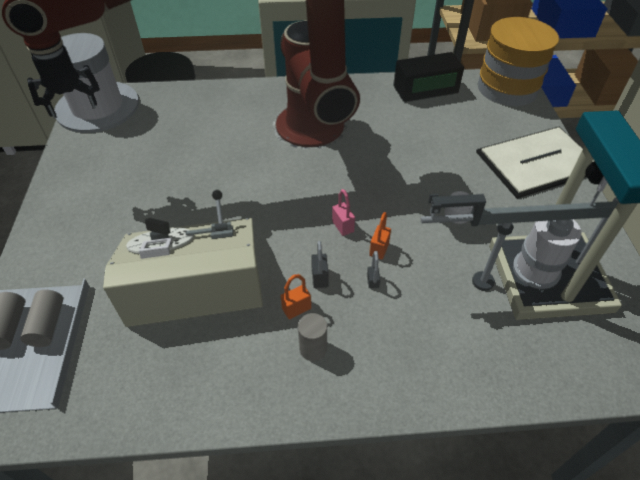

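View pics/top0.png

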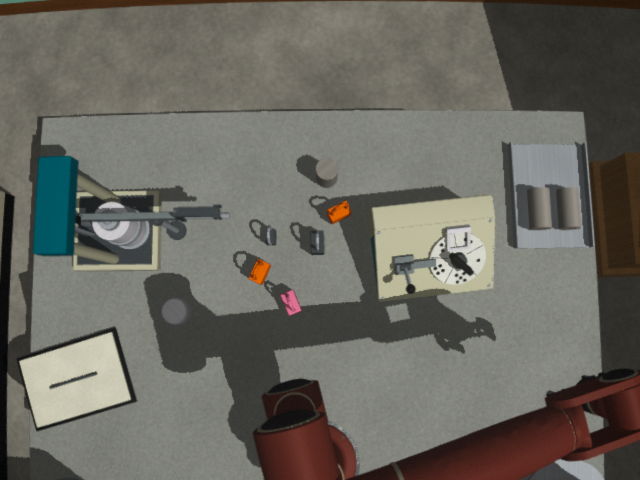

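Run:
```python
import cv2,numpy as np
t=cv2.imread('pics/top0.png')
a=cv2.resize(t[185:310,365:505],None,fx=4,fy=4,interpolation=cv2.INTER_CUBIC)
b=cv2.resize(t[190:320,225:365],None,fx=4,fy=4,interpolation=cv2.INTER_CUBIC)
a=cv2.copyMakeBorder(a,0,520-a.shape[0],0,0,0)
o=np.hstack([a,b]);o=cv2.convertScaleAbs(o,alpha=1.5);print(o.shape);cv2.imwrite('pics/z1.png',cv2.resize(o,(800,372)))
```

```text
(520, 1120, 3)
```

View pics/z1.png

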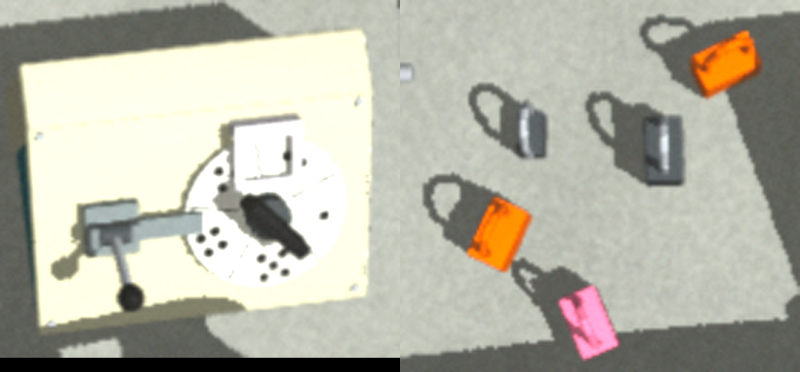

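Run:
```python
import cv2,numpy as np
t=cv2.imread('pics/top0.png');s=cv2.imread('pics/scene0.png')
a=cv2.resize(s[180:245,410:520],(550,325),interpolation=cv2.INTER_CUBIC)
b=cv2.resize(t[190:240,140:240],(550,275),interpolation=cv2.INTER_CUBIC)
d=cv2.resize(s[235:292,305:390],None,fx=250/85,fy=250/85,interpolation=cv2.INTER_CUBIC)
d=cv2.copyMakeBorder(d,0,600-d.shape[0],0,0,0)
cv2.imwrite('pics/z2.png',cv2.convertScaleAbs(np.hstack([np.vstack([a,b]),d]),alpha=1.7))
from h import *
T=load('top0')
q=lambda x,y:(365+x/2.857,185+y/2.857)
for n,u,z in[('rearL',q(22,66),.158),('rearR',q(362,30),.158),('scrL',q(40,135),.13),('scrR',q(357,100),.13),('scfL',q(50,323),.06),('scfR',q(355,287),.06),('wheel',q(267,215),.115),('win',q(267,155),.14),('ball',q(131,297),.15),('pivot',q(110,240),.12),
 ('bigpk',(225+(664-400)/2.857,190+145/2.857),.128),('smallpk',(225+(525-400)/2.857,190+130/2.857),.104),('pegtip',(228,214),.24),('keep',(222,213),.285),('core',(327,163),.1),('tin',(174,311),.055)]:
    print(n,np.round(onz(T,u,z),3))
```

```text
rearL [ 0.657 -0.149  0.158]
rearR [ 0.687 -0.452  0.158]
scrL [ 0.6   -0.166  0.13 ]
scrR [ 0.629 -0.453  0.13 ]
scfL [ 0.435 -0.179  0.06 ]
scfR [ 0.464 -0.465  0.06 ]
wheel [ 0.527 -0.37   0.115]
win [ 0.579 -0.366  0.14 ]
ball [ 0.455 -0.24   0.15 ]
pivot [ 0.507 -0.227  0.12 ]
bigpk [ 0.58  -0.01   0.128]
smallpk [0.598 0.115 0.104]
pegtip [0.632 0.198 0.24 ]
keep [0.626 0.204 0.285]
core [ 0.789 -0.038  0.1  ]
tin [0.406 0.37  0.055]
```

View pics/z2.png

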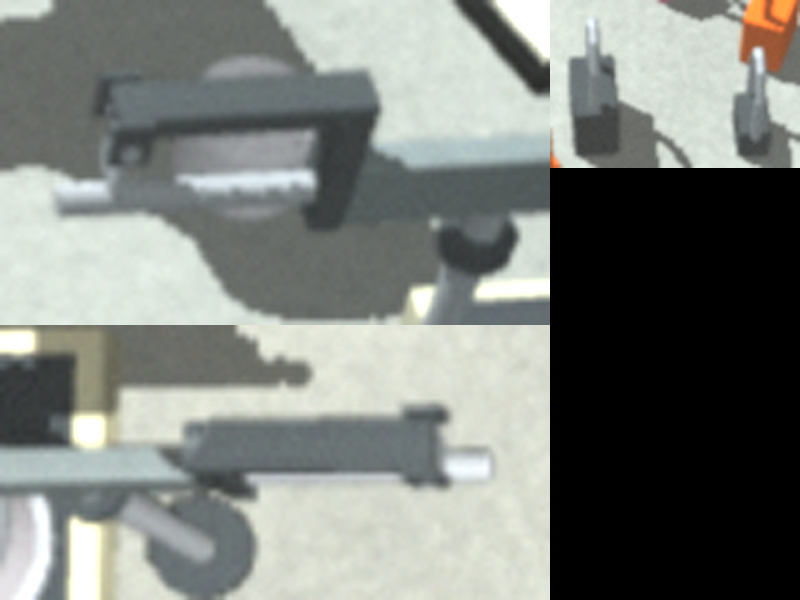

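```bash
cat >> h.py <<'E'
TH=np.radians(5.7)
cx=np.array([np.cos(TH),np.sin(TH),0]);cy=np.array([-np.sin(TH),np.cos(TH),0]);ez=np.array([0,0,1.])
cs=cx*np.cos(np.pi/6)+ez*.5; cn=-cx*.5+ez*np.cos(np.pi/6)
base=np.array([.5335,-.3695,.105])
def onpanel(c,uv,h):
    o,d=ray(c,uv);k=((base+h*cn-o)@cn)/(d@cn);r=o+k*d-base;return r@cs,r@cy
def go(P,yaw=None):
    p,M,s=tool();d=M.T@(np.array(P)-p)/.03
    print('tcp',p.round(4),'yaw',np.degrees(np.arctan2(M[1,0],M[0,0])).round(1),'units',d.round(2),'t',s['time'],'g',round(s['gripper_width'],3),'F',np.round(s['contact_force'],1))
E
python3 - <<'E'
from h import *
T=load('top0');q=lambda x,y:(365+x/2.857,185+y/2.857)
for n,u,h in[('barUL',q(247,200),.054),('barLR',q(306,250),.054),('1',q(325,215),.012),('4',q(273,268),.012),('5',q(215,243),.012),('2/3',q(220,180),.012),('w',q(295,158),.012)]:
    a,b=onpanel(T,u,h);print(n,round(a,3),round(b,3),np.degrees(np.arctan2(b,a)).round())
go([.513,-.3715,.25])
E
```

```text
barUL 0.037 0.029 38.0
barLR -0.018 -0.023 -127.0
1 -0.007 -0.054 -97.0
4 -0.054 -0.006 -174.0
5 -0.022 0.048 115.0
2/3 0.039 0.042 47.0
w 0.053 -0.026 -26.0
tcp [ 0.2176 -0.5854  0.2303] yaw 20.4 units [11.71 -3.25 -0.65] t 0.15 g 1.001 F [-0.7  0.3 -0.2]
```

drive_tool --commands "60 1 -0.3 -0.1 0;60 1 -0.3 -0.1 0;60 1 -0.3 -0.1 0;60 1 -0.3 -0.1 0;60 1 -0.3 -0.1 0;60 1 -0.3 -0.1 0;60 1 -0.3 0 0;60 1 -0.3 0 0"

```text
time: 1.15
tool_pos: [0.4182, -0.4339, 0.2489]
tool_rot: [-0.0, 0.984, 0.177, -0.0]
contact_force: [0.0, 0.3, -0.7]
gripper_width: 0.705
```

drive_tool --commands "60 1 -0.3 0 0;60 1 -0.3 0 0;60 1 -0.3 0 0;60 0.5 0 0 -9;60 0 0 0 -10;60 0 0 0 -10;40 0 0 0 -8;40 0 0 0 0"

```text
time: 2.15
tool_pos: [0.5065, -0.3727, 0.2488]
tool_rot: [-0.0, 0.878, 0.479, -0.0]
contact_force: [1.2, -0.5, -0.7]
gripper_width: 0.471
```

Run:
```python
from h import *
go([.513,-.3715,.25]);im,c=snap('wrist','w1')
for P in (base+.041*cn,base+.054*cn,base+.054*cn+.037*(cs*np.cos(.8)+cy*np.sin(.8)),base+.055*cs+.018*cn,base+.14*cy-.033*cs+.086*cn): print(proj(c,P).round())
```

```text
tcp [ 0.5065 -0.3727  0.2488] yaw 57.3 units [ 0.15  0.16 -0.04] t 2.15 g 0.471 F [ 1.2 -0.5 -0.7]
[[326. 234.]]
[[319. 244.]]
[[321. 200.]]
[[393. 187.]]
[[125. 125.]]
```

View pics/w1.png

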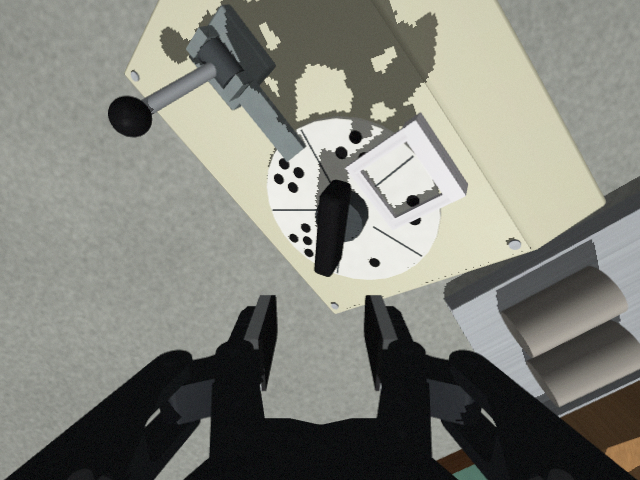

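Run:
```python
from h import *
c=load('w1')
for n,u,h,e in[('win',(407,175),.018,(.055,0)),('disc',(354,199),.012,(0,0)),('ball',(130,116),.086,(-.033,.14)),('barfar',(341,184),.054,0),('barnear',(326,272),.054,0),('barmid',(333,228),.054,(0,0)),('scrfL',(134,75),0,0),('scrfR',(335,306),0,0),('scrrR',(514,244),0,0)]:
    a,b=onpanel(c,u,h);print(n,np.round((a,b),4),e)
```

```text
win [0.0686 0.0024] (0.055, 0)
disc [0.0199 0.0052] (0, 0)
ball [-0.0232  0.1401] (-0.033, 0.14)
barfar [0.0459 0.0283] 0
barnear [-0.0133 -0.0226] 0
barmid [0.019  0.0056] (0, 0)
scrfL [-0.0879  0.1983] 0
scrfR [-0.0878 -0.0882] 0
scrrR [ 0.0969 -0.0873] 0
```

Run:
```python
from h import *
c=load('w1');T=load('top0');q=lambda x,y:(365+x/2.857,185+y/2.857)
print(c[2],c[3][:,2])
for n,u,v in[('ball',(130,116),q(131,297)),('barfar',(341,184),q(247,200)),('barnear',(326,272),q(306,250)),('scrfL',(134,75),q(50,323)),('scrfR',(335,306),q(355,287)),('scrrR',(514,244),q(357,100)),('dot1',(375,262),q(325,215)),('disc',(354,199),q(267,215)),('win',(407,175),q(267,152))]:
    P,e=tri(c,u,T,v);r=P-base;print(n,P.round(4),'gap',round(e,4),'s,y,n',np.round((r@cs,r@cy,r@cn),4))
```

```text
[ 0.55021579 -0.30569316  0.39177033] [-0.16823849 -0.26101525 -0.95056134]
ball [ 0.4552 -0.2365  0.166 ] gap 0.0023 s,y,n [-0.0255  0.1401  0.0852]
barfar [ 0.541  -0.3493  0.1245] gap 0.0028 s,y,n [0.018  0.0194 0.0122]
barnear [ 0.4946 -0.4003  0.1322] gap 0.0006 s,y,n [-0.0225 -0.0267  0.0445]
scrfL [ 0.4361 -0.1789  0.0576] gap 0.0018 s,y,n [-0.0912  0.1994 -0.0021]
scrfR [ 0.4646 -0.4672  0.0545] gap 0.0016 s,y,n [-0.093  -0.0903 -0.0046]
scrrR [ 0.6237 -0.444   0.1601] gap 0.0003 s,y,n [ 0.0989 -0.083   0.0066]
dot1 [ 0.5291 -0.4303  0.0929] gap 0.0014 s,y,n [-0.0151 -0.0601 -0.0053]
disc [ 0.5397 -0.3976 -0.0125] gap 0.0094 s,y,n [-0.0558 -0.0286 -0.1034]
win [ 0.5575 -0.3186  0.3342] gap 0.0021 s,y,n [0.1397 0.0483 0.184 ]
```

drive_tool --commands "46 0.37 0.28 0.5 0;46 0 0 0.8 0;46 0 0 0.8 0;46 0 0 0.8 0;46 0 0 0.62 0;26 0 0 0 0;26 0 0 0 0;26 0 0 0 0"

```text
time: 3.2
tool_pos: [0.5198, -0.368, 0.1445]
tool_rot: [0.0, 0.877, 0.48, 0.0]
contact_force: [-0.6, 2.0, -1.4]
gripper_width: 0.301
```

Run:
```python
from h import *
go([.5195,-.368,.143]);im,c=snap('wrist','w2')
```

```text
tcp [ 0.5198 -0.368   0.1445] yaw 57.4 units [-0.   -0.01  0.05] t 3.2 g 0.301 F [-0.6  2.  -1.4]
```

View pics/w2.png

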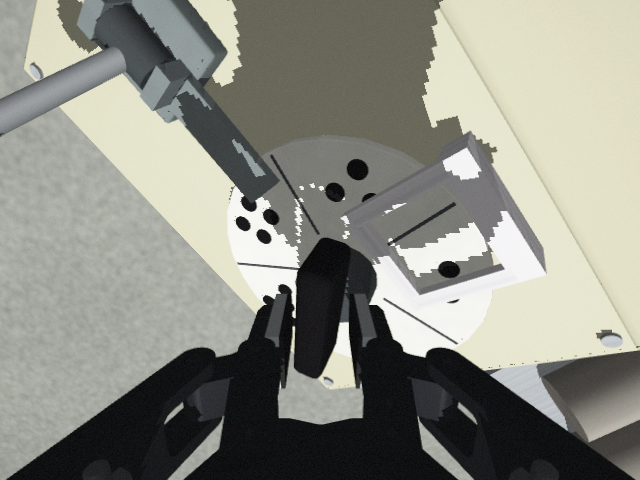

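drive_tool --commands "26 0 0 0 8;26 0 0 0 9;26 0 0 0 9;26 0 0 0 9;26 0 0 0 9;26 0 0 0 7.7;26 0 0 0 0;22 0 0 0 0"

```text
time: 4.25
tool_pos: [0.5202, -0.3683, 0.1449]
tool_rot: [0.0, 0.999, 0.051, 0.001]
contact_force: [-2.3, 2.3, 3.0]
gripper_width: 0.26
```

drive_tool --commands "14 0 0 0 0;10 0 0 0 0;10 0 0 0 0;10 0 0 0 0;10 0 0 0 0;40 0 0 0 0;40 0 0 0 0;40 0 0 -0.5 0"

```text
time: 5.25
tool_pos: [0.519, -0.367, 0.1574]
tool_rot: [-0.001, 0.999, 0.05, -0.001]
contact_force: [0.3, 0.7, 0.2]
gripper_width: 0.468
```

Run:
```python
from h import *
go([.5195,-.368,.143]);im,c=snap('wrist','w3')
```

```text
tcp [ 0.519  -0.367   0.1574] yaw 5.7 units [0.01 0.03 0.48] t 5.25 g 0.468 F [0.3 0.7 0.2]
```

View pics/w3.png

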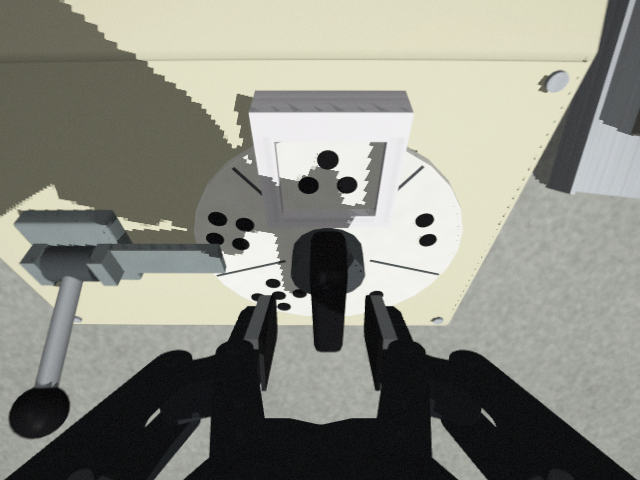

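drive_tool --commands "40 0 0 -0.9 0;40 0 0 -0.9 0;0 -0.7 -0.9 -0.9 0;0 -0.7 -0.9 0 0;0 -0.7 -0.9 0 0;0 -0.68 -0.9 0 0;0 0 -0.93 0.4 0;0 0 0 0.8 0"

```text
time: 6.3
tool_pos: [0.4241, -0.2404, 0.206]
tool_rot: [0.002, 0.999, 0.051, 0.002]
contact_force: [-0.0, -0.1, 0.3]
gripper_width: -0.007
```

Run:
```python
from h import *
go([.4225,-.24,.152]);go([.495,-.232,.188])
```

```text
tcp [ 0.4241 -0.2404  0.206 ] yaw 5.8 units [-0.06 -0.02  1.8 ] t 6.3 g -0.007 F [-0.  -0.1  0.3]
tcp [ 0.4241 -0.2404  0.206 ] yaw 5.8 units [ 2.38 -0.04  0.61] t 6.3 g -0.007 F [-0.  -0.1  0.3]
```

drive_tool --commands "0 0 0 0.8 0;0 0 0 0.8 0;0 0.3 0 0 0;0 0.3 0 -0.1 0;0 0.3 0 -0.2 0;0 0.3 0 -0.2 0;0 0.3 0 -0.2 0;0 0.3 0 -0.2 0"

```text
time: 7.3
tool_pos: [0.4781, -0.2359, 0.1838]
tool_rot: [0.0, 0.999, 0.05, 0.001]
contact_force: [-1.1, -0.7, -0.1]
gripper_width: 0.004
```

Run:
```python
from h import *
go([.495,-.232,.188])
```

```text
tcp [ 0.4781 -0.2359  0.1838] yaw 5.7 units [ 0.57 -0.07 -0.14] t 7.3 g 0.004 F [-1.1 -0.7 -0.1]
```

drive_tool --commands "0 0.3 0 -0.1 0;0 0.3 0 -0.1 0;0 0.15 0 0 0;0 0.1 0 0 0;0 0.1 0 0 0;0 0.1 0 0 0;0 0 0 0 0;0 0 0 0 0"

```text
time: 8.3
tool_pos: [0.4882, -0.2348, 0.1865]
tool_rot: [-0.002, 0.998, 0.048, -0.029]
contact_force: [-76.8, -4.4, 30.0]
gripper_width: 0.002
```

Run:
```python
from h import *
go([.495,-.232,.188])
```

```text
tcp [ 0.4882 -0.2348  0.1865] yaw 5.5 units [ 0.23 -0.07 -0.06] t 8.3 g 0.002 F [-76.8  -4.4  30. ]
```

drive_tool --commands "0 -0.7 0 0 0;0 -0.3 0 -0.5 0;0 0 -0.5 -1 0;60 0 -1 -1 0;60 0.5 -1 0 0;60 0.9 -1 0 0;60 0.9 -1 0 0;60 0.9 -1 0 0"

```text
time: 9.3
tool_pos: [0.5596, -0.06, 0.2654]
tool_rot: [0.0, 0.999, 0.05, 0.002]
contact_force: [0.1, -0.0, 0.2]
gripper_width: 0.705
```

drive_tool --commands "60 0.9 -0.9 0 0;60 0 -0.8 0 5.7;60 0 0 0 0;60 0 0 0 0;60 0 0 0 0;60 0 0 0 0;60 0 0 0 0;60 0 0 0 0"

```text
time: 10.3
tool_pos: [0.5794, -0.0087, 0.2637]
tool_rot: [-0.0, 1.0, -0.0, -0.0]
contact_force: [-0.9, -0.0, -0.1]
gripper_width: 0.702
```

Run:
```python
from h import *
go([.58,-.01,.25]);im,c=snap('wrist','w4');im2,c2=snap('top','top1')
a=cv2.imread('pics/w4.png');b=cv2.imread('pics/top1.png')
b=cv2.resize(b[185:310,360:500],(320,286));b=cv2.copyMakeBorder(b,0,480-286,0,0,0)
cv2.imwrite('pics/z4.png',cv2.resize(np.hstack([a,b]),(800,400)))
```

```text
tcp [ 0.5794 -0.0087  0.2637] yaw -0.0 units [0.02 0.04 0.46] t 10.3 g 0.702 F [-0.9 -0.  -0.1]
```

View pics/z4.png

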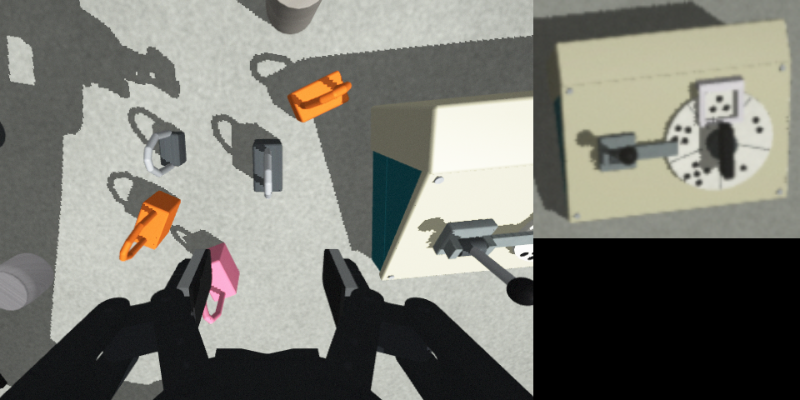

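Run:
```python
from h import *
a=cv2.imread('pics/w4.png')
# orange one's bail too (shape)
A=cv2.resize(a[155:245,285:355],None,fx=6,fy=6,interpolation=cv2.INTER_CUBIC)
B=cv2.resize(a[220:320,140:222],(328,400),interpolation=cv2.INTER_CUBIC);B=cv2.copyMakeBorder(B,0,140,0,0,0)
o=np.hstack([A,B]);print(o.shape);cv2.imwrite('pics/z5.png',cv2.convertScaleAbs(o,alpha=1.3))
```

```text
(540, 748, 3)
```

View pics/z5.png

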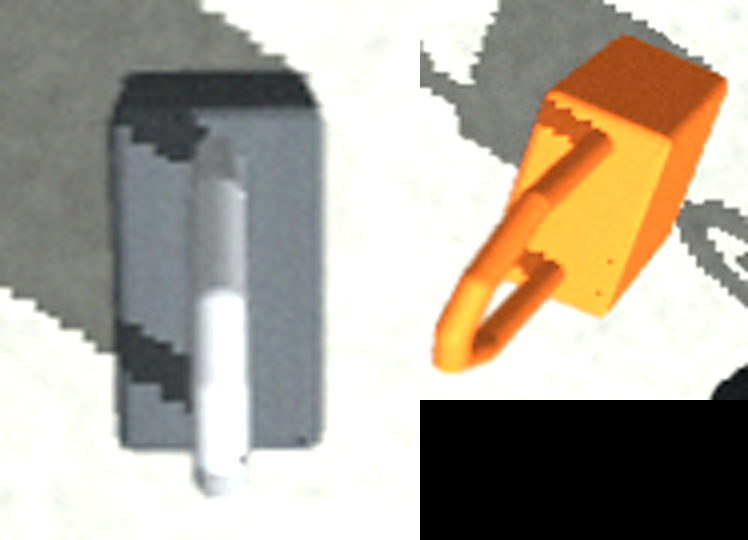

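Run:
```python
from h import *
c=load('w4');f=lambda x,y:(285+x/6,155+y/6)
C=[onz(c,f(*u),.058) for u in((118,108),(318,108),(320,445),(122,445))]
for p in C:print(p.round(4))
m=np.mean(C,0);print('mid',m, np.linalg.norm(C[0]-C[3]),np.linalg.norm(C[0]-C[1]))
for a,b in((3,0),(2,1)):
    d=C[b]-C[a];print('yaw',np.degrees(np.arctan2(d[1],d[0])))
print('peak',onz(c,f(220,290),.132))
for u in((218,140),(218,190),(220,290),(220,385),(220,475),(218,493)):
    o,d=ray(c,f(*u));k=(m[1]-o[1])/d[1];k2=None
    P=o+d*k;print(u,'plane y',P.round(4))
    for z in(.06,.1,.12,.13):print('   z',z,onz(c,f(*u),z).round(4))
# press geometry from top/scene
T=load('top0');S=load('scene0')
fs=lambda x,y:(410+x/5,180+y/5);ft=lambda x,y:(140+x/5.5,190+(y-325)/5.5)
for n,u,v in(('tip',fs(58,195),ft(492,465)),('armendtop',fs(118,90),ft(438,447)),('neckbase top corner',fs(375,78),ft(186,430))):
    P,e=tri(S,u,T,v);print(n,P.round(4),round(e,4))
```

```text
[0.6181 0.0067 0.058 ]
[ 0.6181 -0.0263  0.058 ]
[ 0.5603 -0.0275  0.058 ]
[0.5603 0.0068 0.058 ]
mid [ 0.58919489 -0.01009598  0.058     ] 0.057755545720958826 0.0329773605134765
yaw -0.11559730766213103
yaw 1.2199384414354566
peak [ 0.60292304 -0.00991162  0.132     ]
(218, 140) plane y [ 0.5983 -0.0101 -0.0496]
   z 0.06 [ 0.6131 -0.0098  0.06  ]
   z 0.1 [ 0.6185 -0.0097  0.1   ]
   z 0.12 [ 0.6212 -0.0097  0.12  ]
   z 0.13 [ 0.6225 -0.0096  0.13  ]
(218, 190) plane y [ 0.5879 -0.0101 -0.0469]
   z 0.06 [ 0.6049 -0.0098  0.06  ]
   z 0.1 [ 0.6112 -0.0097  0.1   ]
   z 0.12 [ 0.6144 -0.0097  0.12  ]
   z 0.13 [ 0.616  -0.0096  0.13  ]
(220, 290) plane y [ 0.5922 -0.0101  0.0804]
   z 0.06 [ 0.588  -0.0102  0.06  ]
   z 0.1 [ 0.5963 -0.01    0.1   ]
   z 0.12 [ 0.6004 -0.01    0.12  ]
   z 0.13 [ 0.6025 -0.0099  0.13  ]
(220, 385) plane y [ 0.5777 -0.0101  0.0844]
   z 0.06 [ 0.5715 -0.0102  0.06  ]
   z 0.1 [ 0.5817 -0.01    0.1   ]
   z 0.12 [ 0.5868 -0.01    0.12  ]
   z 0.13 [ 0.5894 -0.0099  0.13  ]
(220, 475) plane y [ 0.564  -0.0101  0.0882]
   z 0.06 [ 0.5555 -0.0102  0.06  ]
   z 0.1 [ 0.5675 -0.0101  0.1   ]
   z 0.12 [ 0.5735 -0.01    0.12  ]
   z 0.13 [ 0.5766 -0.0099  0.13  ]
(218, 493) plane y [ 0.5242 -0.0101 -0.0304]
   z 0.06 [ 0.5522 -0.0099  0.06  ]
   z 0.1 [ 0.5646 -0.0097  0.1   ]
   z 0.12 [ 0.5708 -0.0097  0.12  ]
   z 0.13 [ 0.574  -0.0097  0.13  ]
tip [0.6285 0.1951 0.2387] 0.0006
armendtop [0.6266 0.2093 0.2966] 0.0034
neckbase top corner [0.6335 0.3102 0.3031] 0.0003
```

drive_tool --commands "50 -0.48 0.04 0.4 0;50 0 0 1 0;50 0 0 1 0;50 0 0 1 0;50 0 0 1 0;50 0 0 0.99 0;50 0 0 0 0;30 0 0 0 0"

```text
time: 11.4
tool_pos: [0.5658, -0.0098, 0.1033]
tool_rot: [0.0, 1.0, -0.0, 0.001]
contact_force: [0.3, -0.7, -0.0]
gripper_width: 0.387
```

drive_tool --commands "2 0 0 0 0;2 0 0 0 0;2 0 0 0 0;2 0 0 0 0;2 0 0 0 0;2 0 0 0 0;2 0 0 -0.4 0;2 0 0 -0.4 0"

```text
time: 12.4
tool_pos: [0.5631, -0.0094, 0.1242]
tool_rot: [-0.0, 1.0, -0.0, -0.002]
contact_force: [-0.1, 0.8, -8.5]
gripper_width: 0.058
```

Run:
```python
from h import *
go([.565,-.010,.102]);im,c=snap('wrist','w5')
cv2.imwrite('pics/z6.png',cv2.convertScaleAbs(cv2.cvtColor(im,cv2.COLOR_RGB2BGR),alpha=1.3))
print(manip.state()['ft_torque'])
```

```text
tcp [ 0.5631 -0.0094  0.1242] yaw -0.0 units [0.07 0.02 0.74] t 12.4 g 0.058 F [-0.1  0.8 -8.5]
[-0.04362403  0.12042098 -0.01523021]
```

View pics/z6.png

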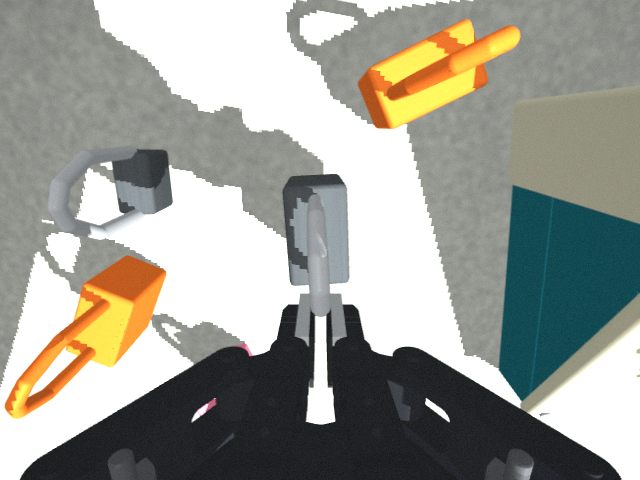

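drive_tool --commands "2 0 0 -0.5 0;2 0 0 -0.5 0;2 0 0 -0.5 0;2 0 0 -0.5 0;2 0 0 -0.5 0;2 0 -0.3 -0.5 0;2 0.2 -0.5 -0.5 0;2 0.2 -0.6 -0.5 0"

```text
time: 13.45
tool_pos: [0.5775, 0.0337, 0.2471]
tool_rot: [-0.0, 1.0, -0.0, 0.0]
contact_force: [-0.2, 0.1, -8.0]
gripper_width: 0.061
```

drive_tool --commands "2 0.2 -0.7 0 0;2 0.2 -0.7 0 0;2 0.2 -0.7 0 0;2 0.2 -0.7 0 0;2 0 -0.6 0 0;2 0 -0.5 0 0;2 0 -0.3 0 0;2 0 0 0 0"

```text
time: 14.45
tool_pos: [0.601, 0.1588, 0.2461]
tool_rot: [0.0, 1.0, 0.0, 0.0]
contact_force: [0.9, -0.6, -8.8]
gripper_width: 0.055
```

Run:
```python
from h import *
go([.6015,.165,.245]);im,c=snap('wrist','w6');im2,c2=snap('scene','s6')
a=cv2.imread('pics/w6.png')[0:480,0:480];b=cv2.imread('pics/s6.png')[160:280,340:500]
b=cv2.resize(b,(400,300),interpolation=cv2.INTER_CUBIC);b=cv2.copyMakeBorder(b,0,100,0,0,0)
cv2.imwrite('pics/z7.png',cv2.convertScaleAbs(np.hstack([cv2.resize(a,(400,400)),b]),alpha=1.3))
print(manip.state()['ft_torque'])
```

```text
tcp [0.601  0.1588 0.2461] yaw 0.0 units [ 0.02 -0.21  0.04] t 14.45 g 0.055 F [ 0.9 -0.6 -8.8]
[-0.03506061  0.15883142 -0.0646302 ]
```

View pics/z7.png

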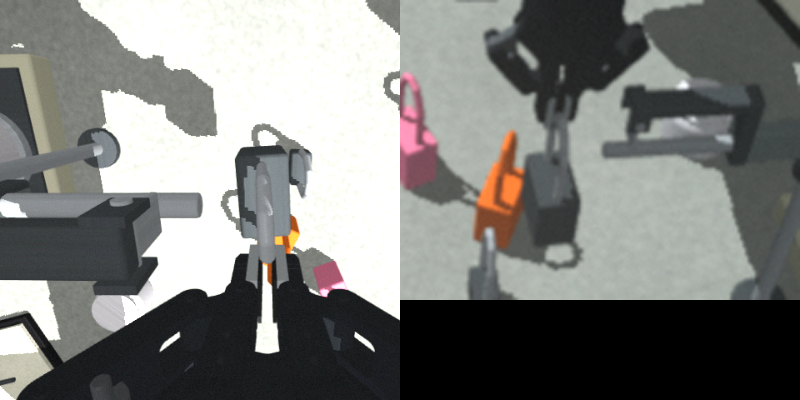

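Run:
```python
from h import *
c=load('w6');S=load('s6')
w=lambda x,y:(x*1.2,y*1.2);s=lambda x,y:(340+(x-400)/2.5,160+y/2.5)
for n,u,v in(('pegtip',w(199,206),s(605,152)),('pegtip top',w(198,194),s(607,144)),('bracket -x corner',w(124,293),s(627,90)),('armend +x top',w(160,203),s(640,110)),('neckcorner',w(0,225),s(758,88))):
    P,e=tri(c,u,S,v);print(n,P.round(4),round(e,4))
print('tip onz .240',onz(c,w(199,206),.240),'top .247 edges',onz(c,w(190,193),.24),onz(c,w(190,218),.24))
print('peg left edges at disp x=20',onz(c,w(20,195),.24),onz(c,w(190,194),.24))
for z in(.285,.3):print(z,[onz(c,w(*u),z).round(4) for u in((130,280),(160,205),(0,218),(0,278),(158,262),(124,293))])
ob=np.array([[.03,.018,.058],[.03,-.018,.058],[-.03,-.018,.058],[-.03,.018,.058]])
px=np.array([w(237,150),w(285,148),w(291,236),w(244,239)])
ok,rv,tv=cv2.solvePnP(ob,px,c[0],c[1]);Rw=c[3]@cv2.Rodrigues(rv)[0];tw=c[2]+c[3]@tv.ravel()
print('block underside',tw,R.from_matrix(Rw).as_euler('zyx',degrees=True),'eye',tw+Rw@[0,0,.124])
# bail line
for z in(.25,.26,.23):print(z,onz(c,w(265,200),z).round(4))
```

```text
pegtip [0.6276 0.1974 0.232 ] 0.0001
pegtip top [0.6429 0.1914 0.2592] 0.0011
bracket -x corner [0.6201 0.2079 0.2995] 0.0058
armend +x top [0.6515 0.2012 0.3027] 0.0168
neckcorner [0.6122 0.3129 0.259 ] 0.0372
tip onz .240 [0.6303468  0.19551109 0.24      ] top .247 edges [0.63769852 0.19981157 0.24      ] [0.62335636 0.20098634 0.24      ]
peg left edges at disp x=20 [0.63656453 0.29295622 0.24      ] [0.63714023 0.19985706 0.24      ]
0.285 [array([0.6132, 0.2156, 0.285 ]), array([0.6461, 0.1992, 0.285 ]), array([0.6407, 0.263 , 0.285 ]), array([0.6136, 0.271 , 0.285 ]), array([0.6217, 0.2028, 0.285 ]), array([0.6068, 0.2191, 0.285 ])]
0.3 [array([0.623 , 0.2074, 0.3   ]), array([0.6512, 0.1933, 0.3   ]), array([0.6466, 0.2479, 0.3   ]), array([0.6234, 0.2548, 0.3   ]), array([0.6303, 0.1965, 0.3   ]), array([0.6176, 0.2104, 0.3   ])]
block underside [0.60738836 0.18307139 0.14904921] [-3.75482004 18.28231664 24.9546104 ] eye [0.64628709 0.13339654 0.25579798]
0.25 [0.637  0.1596 0.25  ]
0.26 [0.6402 0.1595 0.26  ]
0.23 [0.6306 0.1597 0.23  ]
```

Run:
```python
from h import *
a=cv2.imread('pics/w6.png');b=cv2.imread('pics/s6.png')
A=cv2.resize(a[160:360,250:390],(420,600),interpolation=cv2.INTER_CUBIC)
B=cv2.resize(b[190:265,380:418],(304,600),interpolation=cv2.INTER_CUBIC)
cv2.imwrite('pics/z8.png',np.hstack([A,B]))
```

```text
(no output)
```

View pics/z8.png

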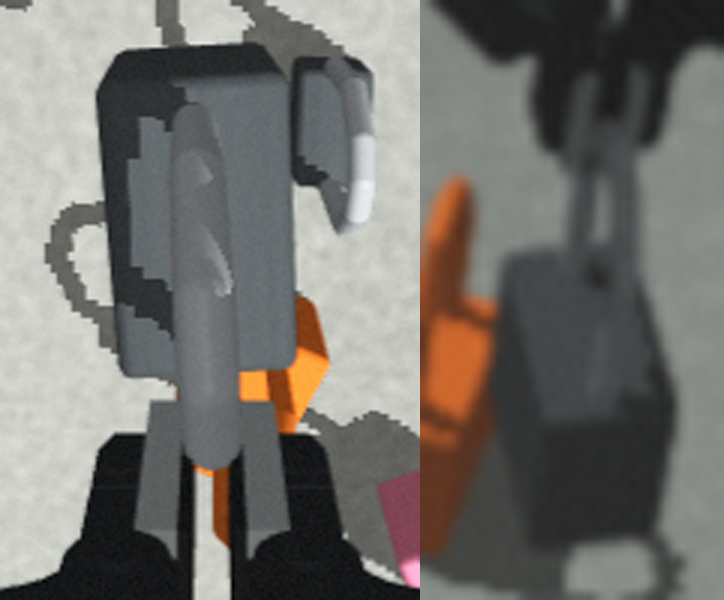

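Run:
```python
from h import *
from scipy.optimize import least_squares
c=load('w6');p=np.array([.601,.1588,.2461])
ob=np.array([[.03,.018,.058],[.03,-.018,.058],[-.03,-.018,.058],[-.03,.018,.058]])
px=np.array([(103,88),(287,78),(297,372),(122,377)])/3+[250,160]
g=np.array([-.020,0,.107])   # gripped spot in weight frame; was tip+(.003,0,.004)
def pose(v):
    Rw=R.from_euler('zyx',v[:3]).as_matrix();G=p+[.0035,v[3],.004];return Rw,G-Rw@g
def f(v):
    Rw,t=pose(v);return np.r_[(proj(c,ob@Rw.T+t)-px).ravel(),v[2]*20]
r=least_squares(f,[0,0,0,0]);Rw,t=pose(r.x)
print(np.degrees(r.x[:3]),r.x[3],r.fun.round(1));print('bottom',t,'eye',t+Rw@[0,0,.124],'peak top',t+Rw@[0,0,.132])
```

```text
[ 2.7485646   2.82645418 -0.91032218] 0.0012872170987723456 [-2.4 -2.6  2.1 -2.2  1.4  2.3 -1.1  2.9 -0.3]
bottom [0.61917642 0.15933262 0.14224346] eye [0.62529098 0.16130027 0.26607698] peak top [0.62568546 0.16142721 0.27406624]
```

drive_tool --commands "2 -0.03 -0.2 0 0;2 0 -0.35 0 0;2 0 -0.35 0 0;2 0 -0.4 0 0;2 0 -0.4 0 0;2 0 -0.4 0 0;2 0 -0.4 0 0;2 0 -0.3 0 0"

```text
time: 15.55
tool_pos: [0.6001, 0.2433, 0.246]
tool_rot: [-0.0, 1.0, 0.0, -0.0]
contact_force: [0.1, 0.8, -7.5]
gripper_width: 0.057
```

Run:
```python
from h import *
go([.603,.243,.237]);im,c=snap('wrist','w7')
a=cv2.imread('pics/w7.png');b=cv2.imread('pics/s6.png');im2,c2=snap('scene','s7');b=cv2.imread('pics/s7.png')[150:270,380:500]
cv2.imwrite('pics/z9.png',cv2.convertScaleAbs(np.hstack([cv2.resize(a,(480,360)),cv2.resize(b,(320,360))]),alpha=1.4))
```

```text
tcp [0.6001 0.2433 0.246 ] yaw 0.0 units [0.1  0.01 0.3 ] t 15.55 g 0.057 F [ 0.1  0.8 -7.5]
```

drive_tool --commands "2 0.1 0 0 0;2 0 0 0.1 0;2 0 0 0.1 0;2 0 0 0.1 0;2 0 0 0 0;2 0 0 0 0;2 0 0 0 0;2 0 0 0 0"

```text
time: 16.65
tool_pos: [0.6032, 0.2424, 0.2371]
tool_rot: [-0.0, 1.0, -0.0, -0.0]
contact_force: [0.4, -0.0, -7.7]
gripper_width: 0.056
```

drive_tool --commands "2 0 0 0.05 0;2 0 0 0 0;2 0 0 0.05 0;2 0 0 0 0;2 0 0 0 0;2 0 0 0 0;2 0 0 0 0;2 0 0 0 0"

```text
time: 17.65
tool_pos: [0.6038, 0.2424, 0.2345]
tool_rot: [-0.0, 1.0, -0.0, 0.001]
contact_force: [5.3, 0.2, -5.8]
gripper_width: 0.06
```

drive_tool --commands "2 0.06 0 0 0;2 0 0 0.04 0;2 0 0 0 0;2 0 0 0 0;2 0 0 0 0;2 0 0 0 0;2 0 0 0 0;2 0 0 0 0"

```text
time: 18.65
tool_pos: [0.6043, 0.2424, 0.234]
tool_rot: [0.0, 1.0, -0.0, -0.001]
contact_force: [-5.5, -2.8, 0.9]
gripper_width: 0.057
```

drive_tool --commands "10 0 0 0 0;16 0 0 0 0;24 -0.1 0 0 0;30 0 0 0 0;30 0 0 0 0;30 0 0 0 0;30 0 0 0 0;30 0 0 0 0"

```text
time: 19.65
tool_pos: [0.602, 0.2423, 0.2327]
tool_rot: [0.0, 1.0, -0.0, -0.0]
contact_force: [0.5, -0.5, -0.3]
gripper_width: 0.354
```

Run:
```python
from h import *
go([.603,.243,.237]);c7=load('w7')
im,c=snap('wrist','w8');g=cv2.cvtColor(im,cv2.COLOR_RGB2GRAY).astype(int)
# where the hung block should be drawn: eye at seat
seat=np.array([.630,.245,.247])
ob=np.array([[.03,.018,-.066],[.03,-.018,-.066],[-.03,-.018,-.066],[-.03,.018,-.066]])
print('pred block top corners',proj(c,ob+seat+[0,0,.004]).round(0).tolist())
G=cv2.resize(cv2.cvtColor(im,cv2.COLOR_RGB2GRAY),(64,48),interpolation=cv2.INTER_AREA)
for r in G[8:34,12:52]:print(' '.join('%2x'%(v) for v in r))
```

```text
tcp [0.602  0.2423 0.2327] yaw -0.0 units [ 0.03 -0.02 -0.14] t 19.65 g 0.354 F [ 0.5 -0.5 -0.3]
pred block top corners [[282.0, 172.0], [348.0, 172.0], [346.0, 275.0], [285.0, 275.0]]
77 76 76 77 7a 79 78 78 78 7c 7b 9d dd e5 e6 e7 e7 e6 e7 e5 e7 e6 df e3 e2 e4 de e5 e4 e4 e4 e6 e6 e5 e4 e5 e3 e5 e1 e0
7a 76 77 75 77 75 76 7c 7c 79 7a 79 84 cb e4 e7 e7 e6 e6 e4 e6 e5 e5 e2 e9 e4 e3 e6 e4 e4 e6 e6 e6 e3 e6 e5 e5 e5 e0 e1
7f 76 78 76 78 77 79 77 79 77 78 79 79 7c b5 e5 e6 e3 e3 e4 e4 e3 e5 e5 e7 e5 e4 e5 e5 e5 e6 e6 e6 e4 e5 e4 e5 e4 e4 e4
84 82 89 77 78 8c 9b 75 79 76 77 75 76 76 94 e7 e6 e4 e6 e7 e5 e4 e4 e5 e3 e5 e2 e5 e8 e8 e5 e6 e6 e7 e5 e7 e8 e4 e3 e3
8a 91 e0 d6 98 8f e7 bc 81 76 76 76 77 77 90 e5 e5 e5 e4 e4 e6 e2 e6 e6 e4 e4 e7 e8 e8 e9 e5 e5 e6 e7 e5 e3 e5 e3 e4 e4
91 7c d5 e9 e7 e5 e7 e8 b6 79 78 77 77 74 88 e6 e5 e7 e6 e3 e5 e4 e5 e7 ea e4 e9 e8 e7 e8 e8 e9 e9 e6 e6 e5 e6 e6 e4 e3
97 78 8f ce e9 e8 e4 e8 d1 89 79 74 73 76 83 e6 e5 e6 e2 e4 e4 e4 e6 e7 e7 e7 e8 e7 e9 e7 e6 e7 e7 e5 e7 e8 e4 e5 e3 e4
9d 79 77 7a a7 a5 84 9f da e2 a2 73 75 75 7e e2 e4 e5 e5 e4 e5 e8 e5 e4 e6 
[... 1504 characters left out ...]
8 60 63 63 62 62 63 63 63 5e 5f 5e 5c 44 46 5e 5f 4e 42 42 40 31 5d 62 62 64 65 64 af e3 e7 e5 e6 e5
34 34 34 34 34 35 35 35 34 35 34 34 35 35 35 35 35 35 35 3a 3a 3b 3a 3a 3a 3a 3b 3d 82 85 84 85 8c 93 c0 e1 e5 e5 e5 e6
3c 3c 3b 3c 3c 3c 3c 3c 3c 3c 3c 3c 3c 3c 3c 3c 3c 3c 3c 48 75 76 76 76 77 77 78 79 79 79 7a 7b 87 c8 e2 e5 e4 e5 e2 e6
3a 3a 3b 3b 3b 3a 3b 3b 3b 3b 3b 3b 3b 3b 3b 3b 3b 3b 3b 3e 81 83 84 85 85 86 86 87 88 89 89 89 7e 75 a8 e0 e4 e5 e5 e6
3c 3c 3c 3b 3b 3c 3c 3c 3c 3c 3c 3c 3c 3c 3c 3c 3c 3b 3c 3c 43 76 80 83 84 84 84 84 85 86 86 87 81 6e 6b 8e e3 e6 e6 e4
3b 3b 3c 3c 3b 3c 3b 3c 3c 3b 3c 3c 3c 3c 3c 3d 3c 3d 3d 3d 3c 3d 52 76 80 85 86 86 86 87 87 87 8c 68 69 6a a8 e6 e7 e7
```

drive_tool --commands "30 -0.3 0 0 0;30 -0.5 0 0 0;30 -0.8 0 0 0;30 -1 0 0 0;30 -1 0 0 0;30 -1 0 0 0;30 0 0 -0.8 0;30 0 0 -0.8 0"

```text
time: 20.7
tool_pos: [0.4623, 0.2423, 0.281]
tool_rot: [0.0, 1.0, 0.0, -0.0]
contact_force: [0.8, -0.6, 1.0]
gripper_width: 0.35
```

drive_tool --commands "30 0 0 0 0;30 0 0 0 0;30 0 0 0 0;30 0 0 0 0;30 0 0 0 0;30 0 0 0 0;30 0 0 0 0;30 0 0 0 0"

```text
time: 21.7
tool_pos: [0.464, 0.2424, 0.2808]
tool_rot: [-0.0, 1.0, -0.0, 0.0]
contact_force: [-0.9, -0.1, -0.4]
gripper_width: 0.349
```

Run:
```python
from h import *
go([.5,.243,.3])
a,c=snap('scene','s9');b,c2=snap('scene','s10');t,ct=snap('top','top9')
print('motion',[int(np.abs(a[150:300,400:520].astype(int)-b[150:300,400:520]).max())])
seat=np.array([.630,.256,.247]);
def hexd(im,y0,y1,x0,x1,st=1):
    g=cv2.cvtColor(im,cv2.COLOR_RGB2GRAY)
    for r in g[y0:y1:st,x0:x1:st]:print(''.join(' .:-=+*#%@'[::-1][min(9,int(v)//16)] for v in r))
E0=seat+[0,-.011,.004]
print('pred block top/bottom mid',proj(c,np.array([E0,E0-[0,0,.066],E0-[0,0,.124]])).round().tolist(),'keeper hinge, tip',proj(c,np.array([seat+[0,-.04,.036],seat+[0,-.04,.004],seat+[0,-.04+.032,.036]])).round().tolist())
hexd(a,190,265,415,495)
t0=cv2.imread('pics/top0.png')[:,:,::-1];d=np.abs(t.astype(int)-t0).max(2)>60
for n,(x,y) in dict(small=(269,235),core=(326,172),tin=(174,311)).items():print(n,int(d[y-15:y+15,x-15:x+15].sum()))
```

```text
tcp [0.464  0.2424 0.2808] yaw -0.0 units [ 1.2  -0.02 -0.64] t 21.7 g 0.349 F [-0.9 -0.1 -0.4]
motion [28]
pred block top/bottom mid [[447.0, 214.0], [441.0, 235.0], [437.0, 252.0]] keeper hinge, tip [[435.0, 204.0], [433.0, 215.0], [451.0, 203.0]]
..........::................................:=++++******************************
.............................:.........        .:=+*****************************
............................::.......             :++***************************
...............:::::-:::....::......               :=++**********++******+******
.............::-=======:::.::::::::.               :=++****++****+++************
..........:.::-+*******=:::--------:. .....::::----=+++*++*+++++++++************
..........:.::=*#******+=====+==+=+===+++++++++++++++++++++++++++++++***********
....::.......:=*#**+++++++++++++++++++++++*++++++++++++++++++++++++++***********
....::..::...:+##*++++++++++++++++++++++++++++++++++++++++++*+++++++++**********
.........:...-+##*+++++++++++++++++++++++++++++*++++++*++++++*++++++*+**********
..:.........:-*#**++++++++++++++++++++++
[... 4547 characters left out ...]
.::....................:-=+++
............:=**################=::..................:....................-==+++
.............-+*###############*-:.......................................:-=++++
............:-+*###############*-......................:.....----:.......-==++++
............::=*###############+:...........................-++++=-:....:-=+++++
..............-*##############*-:...........................:++**++=-:.::-=++++*
.........:....-+##########****+::.......::..................:=+****++==--=+++++*
..............:=***+++++===----:.......:::...................=+******++===++++**
.......:......::----:--::::.::...........:.............::....:=*******+===++++**
small 0
core 0
tin 544
```

drive_tool --commands "30 -0.5 0.9 0 0;30 -0.5 0.9 0 0;30 0 0.9 0 0;30 0 0.9 0 0;30 0 0 0 0;30 0 0 0 0;30 0 0 0 0;30 0 0 0 0"

```text
time: 22.85
tool_pos: [0.4339, 0.135, 0.2807]
tool_rot: [-0.0, 1.0, 0.0, -0.0]
contact_force: [-0.1, 0.0, 0.2]
gripper_width: 0.353
```

Run:
```python
from h import *
a=cv2.imread('pics/s9.png').astype(int);m,c=snap('scene','s11');m=m[:,:,::-1].astype(int)
n,_=snap('scene','s12');n=n[:,:,::-1].astype(int)
D=lambda p,q,s:round(float(np.abs(p[s]-q[s]).mean()),2)
w=np.s_[225:265,424:452];bg=np.s_[330:370,400:440]
print('weight',D(a,m,w),D(m,n,w),'bg noise',D(a,m,bg),D(m,n,bg))
t,ct=snap('top','top12');t1=cv2.imread('pics/top1.png')[:,:,::-1].astype(int)
k=np.s_[190:305,370:500];print('console top1 vs now',D(t.astype(int),t1,k),'max',np.abs(t.astype(int)-t1)[k].max())
P=np.array([.406,.370,.0]);th=np.linspace(0,6.28,24)[:-1]
for im,cc,nm in((t,ct,'top12'),(cv2.imread('pics/top0.png')[:,:,::-1],load('top0'),'top0')):
    g=cv2.medianBlur(cv2.cvtColor(np.ascontiguousarray(im[285:335,145:205]),cv2.COLOR_RGB2GRAY),3);print(nm)
    lo,hi=g.min(),g.max();print(lo,hi)
    for r in g[::2,::1]:print(''.join(' .:-=+*#%@'[int(9.9*(int(v)-lo)/(int(hi)-lo+1))] for v in r))
go([.4,.2,.28])
```

```text
weight 5.57 1.07 bg noise 1.73 0.93
console top1 vs now 6.94 max 13
top12
34 164
::::::::::::::::::::.:........:::*###############*-.        
:::::::.:...::::...:::...:::....:*#########***##*+.         
::::::.......::::.::::..::::....:=**############*-.   ..... 
::::::..........::::::...........:**############+  ........ 
:::::............::::...::......::+****####*****-   ........
.:::.............:::...::......:::=+***########*:  .........
...:..............::..:::::::::::::::+*########*:  .........
....::........:::::...:::--======--::::++*#####*=  .........
....::::......:::::::-===============-----+*####*   ......::
......::.......:::::====================+===*###*.  ...:::::
......:::......:::-====================+##+++****-  ...:....
.....:..........::=====================+*%%+++##**.  ...:...
...........:...::======================++%%*******=  ..::...
...............::=======================+%%#*******=...:::::
.....::.........:=======================+@@#****####+:::::::
:::::........::::-===================+==+%%#########*-::....
.:::.......:::::::-=====================%%#
[... 1437 characters left out ...]
%=.          :==+++++++++++==++++++=-:...               
%%%%%#=.          :===++++++++++++++++=-:...                
%%%%%%%=.          .-===++++++++++++==-:...                 
%%%%%%%%=            .-==++++++++==--:...                   
%%%%%%%%=              ..---------:...                      
%%%%%%%%=.                                                  
%%%%%%%%#=                                                  
%%%%%%%%#+:                                                 
%%%%%%%%%%=.                                                
%%%%%%%%%%%=                                                
tcp [0.4339 0.1347 0.2807] yaw 0.0 units [-1.13 -2.18  0.02] t 23.0 g 0.354 F [-0.   0.2  0.5]
```

drive_tool --commands "30 0 0 0 0;30 0 0 0 0;30 0 0 0 0;30 0 0 0 0;30 0 0 0 0;30 0 0 0 0;30 0 0 0 0;30 0 0 0 0"

```text
time: 24.0
tool_pos: [0.434, 0.1344, 0.2808]
tool_rot: [0.0, 1.0, -0.0, -0.0]
contact_force: [0.7, 0.4, -0.4]
gripper_width: 0.349
```

drive_tool --commands "30 0 0 0 0;30 0 0 0 0;30 0 0 0 0;30 0 0 0 0;30 0 0 0 0;30 0 0 0 0;30 0 0 0 0;30 0 0 0 0"

```text
time: 25.0
tool_pos: [0.434, 0.1344, 0.2808]
tool_rot: [-0.0, 1.0, -0.0, -0.0]
contact_force: [0.6, -0.3, 0.0]
gripper_width: 0.347
```

Run:
```python
from h import *
L=[cv2.imread('pics/s11.png').astype(int)]
for i in range(3):
    L.append(snap('scene',f's2{i}')[0][:,:,::-1].astype(int))
w=np.s_[225:265,424:452];bg=np.s_[330:370,400:440]
for a,b in zip(L,L[1:]):print('weight',np.abs(a-b)[w].mean().round(2),'bg',np.abs(a-b)[bg].mean().round(2))
g=L[-1].mean(2)
for r in g[200:232,425:470]:print(''.join(' .:-=+*#%@'[::-1][min(9,int(v)//16)] for v in r))
```

```text
weight 1.09 bg 0.91
weight 1.01 bg 0.9
weight 0.98 bg 0.9
..:-*#**+++++++++++++++++++++++++++++++++++++
..:=*#**++++++++++++++++++++++++++++++*+**+**
..:=*****+++++++++++++++*++******************
..:---=+*+++++++***************##############
...:::-++++++++**############################
...:.:-+********############################*
...:.:=**#############*#**************+++++++
:::.::=*#######*+====----::-++++=============
.....:=*#######+-::::::::. :=================
.....:=*##***##=::..::::::.::-===============
....:-+*#*++*#*-:...::::::::.-===============
...::-+##*++***-:...::::----:-=========-=====
....:-+*#*+++*=::.  .:::-----================
.....:=+++=---:::::--=-------================
.....:-===::::::==++++=-----------:::::::::::
.....:--==--:--=++*+++=:::...................
.. ...-=++====+++++++++-:..................::
.. ...-=+++++++++++++++=-::::::--:::::----:==
....::-=++++++++++++++++===--=-=+======++===+
:::----=+++++++++++++++++=+++++++++++++++++++
=======++++++++++++++++++++++++++++++++++++++
++++++++++++++++++++++++==+++++++++++++++++**
+++++++=====++++---=+++-::--=+++=======++++**
-------::::-=++=:::=++=:..:::-==+++++++++****
..:........:=++-:::=+++:......:-=++++********
...........-=++-:::=++=:.......::--=*********
....:::::--=+++=-==+++=:..........:-=+*******
...:-=======++++++++++=:..::...:..::-+*******
..:=++++++=++++*++++++=:.:::.....:..:=+******
..:=+++++++++******+++=:.:::.........:+******
.:-+*+++++++**###***++=:.............:=+*****
.:=**+++++++**####*+++=:..............-+*****
```

```bash
python3 -c "
from plant import manip
print(manip.job_done())"
```

```text
the job is handed in; nothing more can be done
None
```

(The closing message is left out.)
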